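Seal the wide dry-storage canister

ROBOT

A 6-joint arm with a two-finger parallel gripper is mounted at the origin on the work surface. World frame = base frame: x ahead of the robot, y to its left, z up, the work surface at z = 0. Lengths are in mm, angles in rad, forces in N, time in s.
With the tool pointing down it reaches from about 400 to 925 mm from the base axis. Payload 12.5 kg.
Tool frame: the origin (TCP) lies on the mounting face of the last link; the fingertips stand 190 mm ahead of it and the grasp point (between the pads) lies 171 mm ahead of it (env.grasp_offset is the distance from the TCP to the grasp point, in mm); z points along the fingers, y is the direction in which the jaws open and shut (so a half turn about z gives the same grasp; the last joint's range is limited). The gripper opens to 95 mm and grips with 3 to 60 N. Pads are 20 mm wide; open, the fingers measure 119 mm over their backs; the gripper's body (75 mm by 180 mm) begins 59 mm behind the grasp point.
Start: joints at [-1.44, 0.491, 1.559, -0, 1.092, -0.106], TCP at [146.641, -607.554, 404.761] pointing down, gripper open.
Joint ranges: [-3.1, 3.1], [-0.84, 2.19], [0.05, 2.79], [-1.13, 4.28], [0.06, 2.93], [-2.69, 2.69]. Speed limits (rad/s): [2.22, 2.22, 2.79, 3.14, 3.14, 3.14].

INTERFACE

Orientations are given as [roll, pitch, yaw] about the fixed x, y, z axes, in that order (R = Rz(yaw) Ry(pitch) Rx(roll)).
In Python, from cell import env, viewer gives the robot as it stands.
- The arm moves only by the tool play_rows, never from a script. Its argument "increments" is a list of rows, each an object of numbers: "dx", "dy", "dz": the shift along the tool's x, y, z in mm; "rx", "ry", "rz": the turn, a rotation vector about the tool's x, y, z in units of 6 degrees (1.0 is 6 degrees). A call has 1 to 8 rows; each row is the pose to reach, as a shift and turn from the pose measured when the call began, along the tool's axes at that moment; what a row does not reach only later rows make up. A row lasts 1/12 s, in which the tool goes at most 41.7 mm and 7.16 degrees, less where a joint would pass 70% of its speed; a pose out of reach is approached as far as the arm can. A call with a gripper value outside its range is refused whole. "fingers" is the opening, from 0 (shut) to 1 (fully open), set as the call begins (left out, the last holds). The fingers move at their own pace and stop on an object; the grip force is fixed at half the most. Time passes only in rows, so rows that repeat a pose let the fingers close. It gives the time, the measured TCP pose, the force and the opening at its end, in the units of the state.
- env.state(): the state, without advancing time (a new reading comes with each control period).
- viewer.read_camera(name): name is "scene" or "top"; returns a dict with "image" (400x640x3 uint8, red, green, blue), "fx", "fy", "cx", "cy" (pixels), "k1" (the pictures are not rectified: a ray, as slopes to the right and down, at radius r is drawn at 1 + k1 r^2 times it, then the intrinsics apply), "rvec" (rotation vector, rad) and "tvec" (3), from world to camera coordinates, as OpenCV has them. Camera axes: x right, y down, z forward; pixel columns grow to the right and rows downward; lengths in mm; the calibration is good to about 2 mm. A picture is of the moment at which its call begins. There is no depth.
- env.job_done(): hands the job in, once; it reports no verdict.
The state is a dict: "t": time; "joints": joint angles; "qvel": joint speeds; "tau": joint torques, N m; "eef_pos": TCP position; "tcp_rot": TCP orientation; "ft_force": force on the tool from outside, world axes, zero at the start; "moment": the same for the moment, N m; "opening": opening from 0.0 (shut) to 1.0 (fully open).
Only numpy, scipy, OpenCV 4.12 (cv2) and the standard library are available. Lean on these libraries where they do the work, as an engineer would, in place of code of your own. Each camera call takes 0.05 s, during which the arm holds its last target.

TASK

On the optical table stand two metal dry-storage canisters with wire bail clasps, one wide and low, the other tall and narrow, both unclamped. Seal the wide, low one: swing its wire clasp up over the lid and down to its front, past the point where it snaps over centre and fully home against its stop, then let go. Leave the tall canister's clasp open.

Things in the scene. Friction and masses are not known exactly. Their poses are not given: they have to be found in the camera images.
- wide: the wide, low aluminium canister, 100 mm in diameter, 108 mm tall to the top of its flat steel lid (104 mm across), bolted down by a dark square foot plate of 130 mm. Origin: centre of its underside, on the table; z up, front is -x (roughly towards the robot). The lid already lies on its gasket. The clasp turns about a level axis parallel to y, on the centre line 90 mm above the origin.
- wide_bail (a joint): angle (rad) of the wide canister's clasp, a U of 5 mm wire: 0 straight up, negative leaning back (its +x), positive to the front (its -x). Starts at -0.9 to -0.3, where friction holds it; front stop (fully home) at 1.2. From about 0 the gasket resists, up to some 8 N at the grip near 0.4, and springs it back if let go; past 0.95 (over centre) it is drawn to the stop and stays.
- wide_grip (a point): middle of the black sleeve on the crossbar of the wide canister's clasp: sleeve 12 mm thick and about 80 mm long, along the canister's y; it lies 100 mm from the clasp's axis. The two wire legs stand 62 mm either side of the canister's centre line. In its frame z points from the clasp's axis out to the sleeve, y along the sleeve.
- tall_bail (a joint): angle (rad) of the clasp of the other canister, tall and narrow (66 mm in diameter, 168 mm tall, clasp 75 mm long, up to 231 mm above the table), same sense: it starts leaning back (-0.9 to -0.3) and must be left open, short of upright.
Not all that is in view belongs to the job. Leave any green or red look-alike of the wide alone. Leave any orange look-alike of the part that bears tall_bail alone.

How it is judged (in metres and radians):
At the end, for the whole second after the job is handed in: The wide canister's clasp lies at its front stop, past centre (joint above 1.1 rad; the stop is at 1.2) and at rest, and the tall canister's clasp is still open, short of upright (joint below 0) (value of joint wide_bail above 1.1 rad and velocity of joint wide_bail between -0.1 and 0.1 rad/s and value of joint tall_bail below 0 rad); the robot touches nothing.
It fails at once if the tall canister's clasp is swung past upright towards its front (value of joint tall_bail above 0 rad).
It also fails if it takes over 38 s, if anything falls off the work surface, if the arm or the gripper's body presses on something with over 40 N, if the wrist force passes 120 N, or if a joint passes its speed limit or range.

## Working session

There is one attempt and no reset: what is moved stays moved. The work goes in short steps, Python scripts to look and compute and a tool call to move; the robot and the scene stay as the last step left them, time stands still between calls to the robot, and variables do not carry over. Pictures are saved under pics/ and viewed, and the job is handed in when it is done.

Besides the shell and the picture viewer there is one more tool, called after "Emit:" by a JSON object that holds its "name" and its "arguments". play_rows: Moves the arm, as the interface text tells. Its arguments: {"type":"object","properties":{"increments":{"type":"array","items":{"type":"object","properties":{"dx":{"type":"number"},"dy":{"type":"number"},"dz":{"type":"number"},"rx":{"type":"number"},"ry":{"type":"number"},"rz":{"type":"number"}}}},"fingers":{"type":"number"}},"required":["increments"]}

```bash
ls; mkdir -p pics
python3 - <<'E'
from cell import env, viewer
import cv2
for n in ("scene","top"):
    c=viewer.read_camera(n); cv2.imwrite(f"pics/{n}0.png",c["image"][:,:,::-1])
    print(n,{k:v for k,v in c.items() if k!="image"})
print(env.state())
E
```

```text
pics
scene {'fx': 368.6722279763466, 'fy': 368.6722279763466, 'cx': 324.58881495176564, 'cy': 201.69767197438924, 'k1': 0.014840411881881338, 'rvec': array([ 1.43493561,  2.1908805 , -0.82301177]), 'tvec': array([ 153.96340642, -200.43966331, 1375.38598781])}
top {'fx': 454.6209203750905, 'fy': 454.6209203750905, 'cx': 317.4299499590992, 'cy': 195.98040449344913, 'k1': -0.06626246909214309, 'rvec': array([ 2.20815511, -2.20248602,  0.05182898]), 'tvec': array([  28.91589178,  430.46436161, 1445.53154238])}
{'t': 0.1, 'joints': array([-1.43960880e+00,  4.91534376e-01,  1.55941292e+00, -2.29694241e-05,
        1.09170598e+00, -1.05561330e-01]), 'qvel': array([-0.00182562, -0.00222589, -0.00326998, -0.00036595,  0.00023343,
       -0.00104384]), 'tau': array([ 4.65450139e-03, -6.13623548e+01, -2.58605397e+01,  6.94576604e-02,
        4.70563956e-02, -5.55392728e-05]), 'eef_pos': array([ 146.62995911, -607.52789371,  404.18986707]), 'tcp_rot': array([-3.14053578e+00, -9.14949463e-05,  2.36759410e-01]), 'ft_force': array([ 0.03863548,  0.74359723, -0.71195089]), 'moment': array([ 0.00846134,  0.04620884, -0.03610504]), 'opening': 0.9998060179633563}
```

View pics/scene0.png

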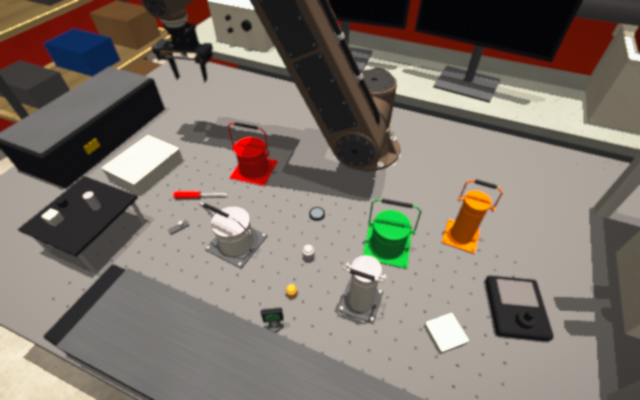

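View pics/top0.png

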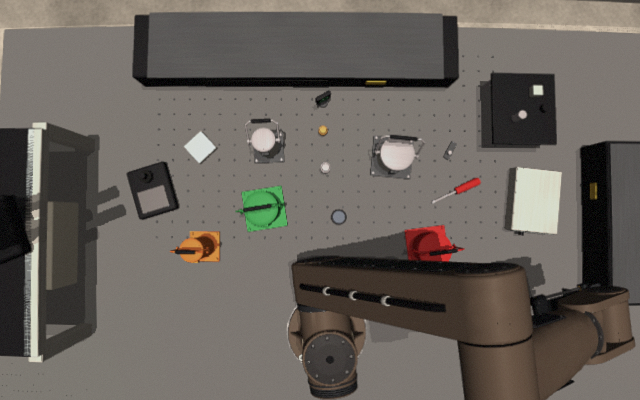

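The wide canister is at about (397,153) in the top picture and (232,232) in the scene picture. The tall one is at about (264,140) and (363,285). I'll zoom in on both before measuring.

```bash
cat > h.py <<'E'
import numpy as np, cv2
from cell import env, viewer
def cam(n):
    c=viewer.read_camera(n); c["R"]=cv2.Rodrigues(np.array(c["rvec"]))[0]; c["t"]=np.array(c["tvec"])
    c["K"]=np.array([[c["fx"],0,c["cx"]],[0,c["fy"],c["cy"]],[0,0,1]]); c["D"]=np.array([c["k1"],0,0,0,0.]); return c
def ray(c,uv):
    s=cv2.undistortPoints(np.array([[uv]],float),c["K"],c["D"])[0,0]
    return -c["R"].T@c["t"], c["R"].T@np.array([s[0],s[1],1])
def onz(c,uv,z):
    o,d=ray(c,uv); return o+d*(z-o[2])/d[2]
def tri(c1,u1,c2,u2):
    o1,d1=ray(c1,u1);o2,d2=ray(c2,u2); d1/=np.linalg.norm(d1);d2/=np.linalg.norm(d2)
    s=np.linalg.lstsq(np.stack([d1,-d2],1),o2-o1,rcond=None)[0]
    a=o1+s[0]*d1;b=o2+s[1]*d2; return (a+b)/2,np.linalg.norm(a-b)
def proj(c,P):
    return cv2.projectPoints(np.array(P,float).reshape(-1,3),np.array(c["rvec"]),c["t"],c["K"],c["D"])[0][:,0]
E
python3 - <<'E'
from h import *
T=cam("top");S=cam("scene")
a=cv2.resize(T["image"][110:200,350:450,::-1],None,fx=6,fy=6,interpolation=cv2.INTER_CUBIC);cv2.imwrite("pics/tz.png",a)
a=cv2.resize(S["image"][190:275,190:280,::-1],None,fx=6,fy=6,interpolation=cv2.INTER_CUBIC);cv2.imwrite("pics/sz.png",a)
print(-T["R"].T@T["t"],-S["R"].T@S["t"])
E
```

```text
[ 373.23182374   41.11654144 1461.06282246] [1036.80296187  274.32277538  897.41519811]
```

View pics/tz.png

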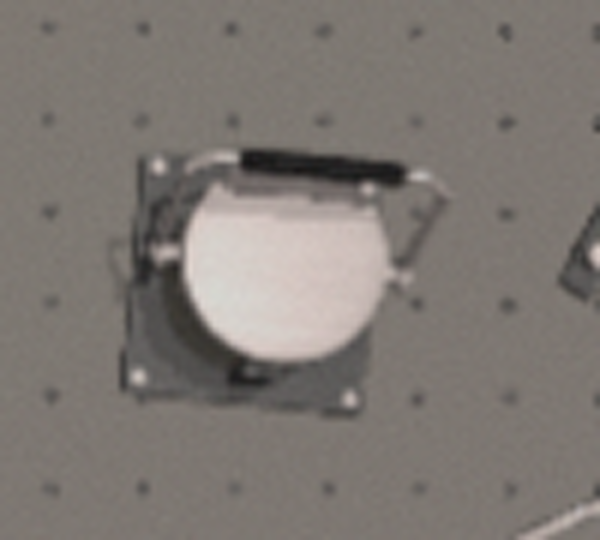

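View pics/sz.png

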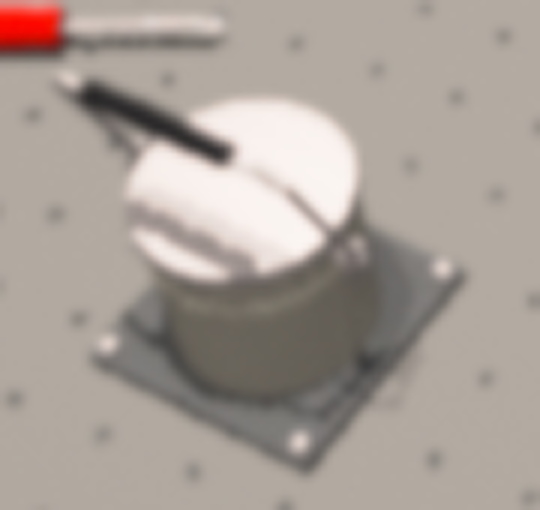

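The zoomed views show the sleeve clearly. In the top picture it runs (390.1,136.1) to (417,138.6), and in the scene picture (203.8,205) to (227.7,215.5). The clasp leans back (+x).

Run:
```python
from h import *
T=cam("top");S=cam("scene")
ut=lambda x,y:((x+.5)/6-.5+350,(y+.5)/6-.5+110)
us=lambda x,y:((x+.5)/6-.5+190,(y+.5)/6-.5+190)
# lid by mask
im=T["image"][110:200,350:450].astype(int); m=((im.min(2)>185)).astype(np.uint8)
cs=cv2.findContours(m,0,2)[0]; c=max(cs,key=cv2.contourArea); e=cv2.fitEllipse(c); print(e)
A=tri(T,ut(243,160),S,us(228,154));B=tri(T,ut(404,174),S,us(85,92));
A=tri(T,ut(243,160),S,us(85,92));B=tri(T,ut(404,174),S,us(228,154)) if A[1]>30 else B
print(A,B)
for p,q in (((243,160),(228,154)),((404,174),(85,92))): print(tri(T,ut(*p),S,us(*q)))
P=[onz(T,ut(*p),92) for p in((163,253),(400,276))]; print("pivots",P,(P[0]+P[1])/2,np.linalg.norm(P[0]-P[1]))
L=[onz(T,ut(*p),108) for p in((184,262),(390,262),(287,362))]; print("lid",L,np.linalg.norm(L[0]-L[1]))
Bo=[onz(T,ut(*p),6) for p in((160,166),(139,377),(350,400))];print("bolts",Bo,(Bo[0]+Bo[2])/2)
Bs=[onz(S,us(*p),6) for p in((107,344),(300,440),(443,267))];print("boltsS",Bs,(Bs[0]+Bs[2])/2)
```

```text
((44.6620979309082, 45.544857025146484), (23.84085464477539, 27.959781646728516), 106.30877685546875)
(array([ 604.12998037, -191.68431836,  224.22478264]), np.float64(57.82245561555747)) (array([ 579.28480838, -231.69555516,  144.03060199]), np.float64(61.92631056078932))
(array([ 594.2979096 , -175.23999292,  182.20181067]), np.float64(1.2378531744264405))
(array([ 588.3167377 , -252.13004296,  179.63420967]), np.float64(0.23760843306222143))
pivots [array([ 561.8800548 , -148.98809431,   92.        ]), array([ 550.84912192, -269.5403274 ,   92.        ])] [ 556.36458836 -209.26421085   92.        ] 121.05586471637257
lid [array([ 555.20618169, -157.27686246,  108.        ]), array([ 555.79435924, -260.92222639,  108.        ]), array([ 505.27525557, -208.69788214,  108.        ])] 103.64703283682708
bolts [array([ 620.84394953, -159.53049457,    6.        ]), array([ 506.81658983, -147.75362759,    6.        ]), array([ 494.90616355, -261.4473173 ,    6.        ])] [ 557.87505654 -210.48890594    6.        ]
boltsS [array([ 609.44157858, -274.04671119,    6.        ]), array([ 618.47516602, -159.91847921,    6.        ]), array([ 504.29327175, -148.67281716,    6.        ])] [ 556.86742517 -211.35976418    6.        ]
```

```bash
cat >> h.py <<'E'
from scipy.spatial.transform import Rotation as Ro
def pose():
    s=env.state(); return np.array(s["eef_pos"]),Ro.from_euler("xyz",s["tcp_rot"])
def rel(p,rot):
    p0,r0=pose(); d=r0.inv().apply(np.array(p)-p0); v=(r0.inv()*rot).as_rotvec()/np.radians(6)
    return d.round(1),v.round(2)
E
python3 - <<'E'
from h import *
T=cam("top");S=cam("scene")
print("red",onz(T,(430,243),100),onz(S,(250,150),100),"red bail top",onz(T,(443,252),190))
d=Ro.from_euler("xyz",[np.pi,0,np.pi/2-.095])
print(rel([591,-213.6,480],d)); print(rel([146,-607,480],d))
E
```

```text
red [ 286.33576042 -307.8177404   100.        ] [ 279.54744034 -314.30312201  100.        ] red bail top [ 266.79177329 -321.54886336  190.        ]
(array([ 524.4, -278.8,  -75.3]), array([ -0.  ,  -0.  , -11.83]))
(array([ -0.5,  -0.7, -75.3]), array([ -0.  ,  -0.  , -11.83]))
```

Emit:
{"name": "play_rows", "arguments": {"fingers": 0.5, "increments": [{"dz":-38},{"dz":-75},{"dx":40,"dy":-20,"dz":-75,"rz":-1},{"dx":75,"dy":-40,"dz":-75,"rz":-2},{"dx":110,"dy":-58,"dz":-75,"rz":-3},{"dx":145,"dy":-77,"dz":-75,"rz":-4},{"dx":180,"dy":-96,"dz":-75,"rz":-5},{"dx":215,"dy":-114,"dz":-75,"rz":-6}]}}

```text
invalid input
```

Run:
```python
from h import *
print(rel([591,-213.6,480],Ro.from_euler("xyz",[np.pi,0,np.pi/2-.095])),env.state()["eef_pos"])
```

```text
(array([ 524.4, -278.8,  -75.3]), array([ -0.  ,  -0.  , -11.83])) [ 146.63045724 -607.56526906  404.67704815]
```

Emit:
{"name": "play_rows", "arguments": {"fingers": 0.5, "increments": [{"dx":0,"dy":0,"dz":-38,"rx":0,"ry":0,"rz":0},{"dx":0,"dy":0,"dz":-75,"rx":0,"ry":0,"rz":0},{"dx":40,"dy":-20,"dz":-75,"rx":0,"ry":0,"rz":-1},{"dx":75,"dy":-40,"dz":-75,"rx":0,"ry":0,"rz":-2},{"dx":110,"dy":-58,"dz":-75,"rx":0,"ry":0,"rz":-3},{"dx":145,"dy":-77,"dz":-75,"rx":0,"ry":0,"rz":-4},{"dx":180,"dy":-96,"dz":-75,"rx":0,"ry":0,"rz":-5},{"dx":215,"dy":-114,"dz":-75,"rx":0,"ry":0,"rz":-6}]}}

```text
t: 1.07
eef_pos: [329.9, -444.6, 479.9]
tcp_rot: [3.141, 0.0, 0.87]
ft_force: [-0.0, -0.9, 0.7]
opening: 0.519
```

Run:
```python
from h import *
print(rel([591,-213.6,480],Ro.from_euler("xyz",[np.pi,0,np.pi/2-.095])),env.state()["eef_pos"])
```

```text
(array([ 3.449e+02,  5.060e+01, -1.000e-01]), array([ 0.  ,  0.  , -5.78])) [ 329.92799888 -444.63192787  479.90079121]
```

Emit:
{"name": "play_rows", "arguments": {"fingers": 0.5, "increments": [{"dx":40,"dy":6,"dz":0,"rx":0,"ry":0,"rz":-0.8},{"dx":80,"dy":12,"dz":0,"rx":0,"ry":0,"rz":-1.6},{"dx":120,"dy":18,"dz":0,"rx":0,"ry":0,"rz":-2.4},{"dx":160,"dy":24,"dz":0,"rx":0,"ry":0,"rz":-3.2},{"dx":200,"dy":30,"dz":0,"rx":0,"ry":0,"rz":-4},{"dx":240,"dy":36,"dz":0,"rx":0,"ry":0,"rz":-4.8},{"dx":280,"dy":42,"dz":0,"rx":0,"ry":0,"rz":-5.3},{"dx":318,"dy":48,"dz":0,"rx":0,"ry":0,"rz":-5.8}]}}

```text
t: 1.73
eef_pos: [573.0, -230.6, 480.0]
tcp_rot: [3.141, 0.0, 1.481]
ft_force: [0.1, -0.4, -0.2]
opening: 0.501
```

Run:
```python
from h import *
print(rel([591,-213.6,352],Ro.from_euler("xyz",[np.pi,0,np.pi/2-.095])),env.state()["eef_pos"])
```

```text
(array([ 18.6,  16.4, 128.1]), array([0.  , 0.  , 0.05])) [ 572.95406576 -230.64518532  480.04800275]
```

Emit:
{"name": "play_rows", "arguments": {"fingers": 0.5, "increments": [{"dx":18.5,"dy":16.5,"dz":0,"rx":0,"ry":0,"rz":0},{"dx":18.5,"dy":16.5,"dz":35,"rx":0,"ry":0,"rz":0},{"dx":18.5,"dy":16.5,"dz":65,"rx":0,"ry":0,"rz":0},{"dx":18.5,"dy":16.5,"dz":75,"rx":0,"ry":0,"rz":0},{"dx":18.5,"dy":16.5,"dz":75,"rx":0,"ry":0,"rz":0}]}}

```text
t: 2.15
eef_pos: [591.0, -213.7, 402.7]
tcp_rot: [-3.138, -0.001, 1.481]
ft_force: [0.5, 0.3, 0.6]
opening: 0.5
```

Run:
```python
from h import *
T=cam("top");S=cam("scene")
a=cv2.resize(S["image"][130:280,150:300,::-1],None,fx=4,fy=4,interpolation=cv2.INTER_CUBIC);cv2.imwrite("pics/sz1.png",a)
print(rel([591,-213.6,352],Ro.from_euler("xyz",[np.pi,0,np.pi/2-.095])),env.state()["eef_pos"])
```

```text
(array([ 0.5, -0.4, 54.2]), array([0.01, 0.01, 0.04])) [ 591.28075285 -214.14524809  406.19334088]
```

View pics/sz1.png

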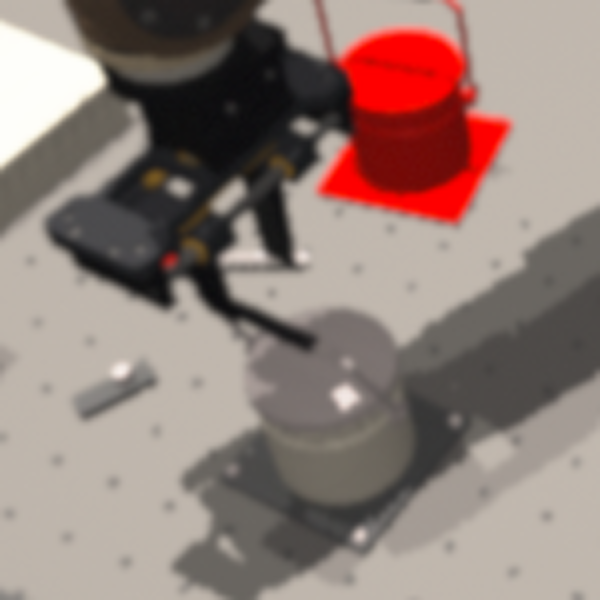

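The jaws are above the sleeve, one finger on each side of it, at around (240,280) in the zoomed view. I'll descend and close.

Emit:
{"name": "play_rows", "arguments": {"fingers": 0.5, "increments": [{"dx":0,"dy":0,"dz":15,"rx":0,"ry":0,"rz":0},{"dx":0,"dy":0,"dz":30,"rx":0,"ry":0,"rz":0},{"dx":0,"dy":0,"dz":45,"rx":0,"ry":0,"rz":0},{"dx":0,"dy":0,"dz":53,"rx":0,"ry":0,"rz":0},{"dx":0,"dy":0,"dz":53,"rx":0,"ry":0,"rz":0}]}}

```text
t: 2.67
eef_pos: [591.3, -214.6, 353.3]
tcp_rot: [3.14, 0.0, 1.48]
ft_force: [0.7, -0.1, 0.2]
opening: 0.501
```

Emit:
{"name": "play_rows", "arguments": {"fingers": 0, "increments": [{"dx":0,"dy":0,"dz":0,"rx":0,"ry":0,"rz":0},{"dx":0,"dy":0,"dz":0,"rx":0,"ry":0,"rz":0},{"dx":0,"dy":0,"dz":0,"rx":0,"ry":0,"rz":0},{"dx":0,"dy":0,"dz":0,"rx":0,"ry":0,"rz":0},{"dx":0,"dy":0,"dz":0,"rx":0,"ry":0,"rz":0},{"dx":0,"dy":0,"dz":0,"rx":0,"ry":0,"rz":0}]}}

```text
t: 3.17
eef_pos: [591.3, -214.6, 353.6]
tcp_rot: [3.14, 0.001, 1.48]
ft_force: [2.3, 0.8, 1.1]
opening: 0.137
```

Run:
```python
from h import *
s=env.state();print(s["opening"]*95,s["ft_force"],s["moment"])
S=cam("scene")
a=cv2.resize(S["image"][130:280,150:300,::-1],None,fx=4,fy=4,interpolation=cv2.INTER_CUBIC);cv2.imwrite("pics/sz2.png",a)
p,r=pose(); g=p+r.apply([0,0,171]); print("grasp",g)
xc=np.array([np.cos(.095),-np.sin(.095),0]); C=np.array([557,-210.3,90])
d=g-C; print("radius",np.hypot(d@xc,d[2]),"angle",np.arctan2(-(d@xc),d[2]))
```

```text
12.988498176698602 [2.25163389 0.76465589 1.08594729] [-0.01155159 -0.34795156 -0.00253043]
grasp [ 591.69294364 -214.74262614  182.604594  ]
radius 98.98316678372868 angle -0.3609577188518838
```

View pics/sz2.png

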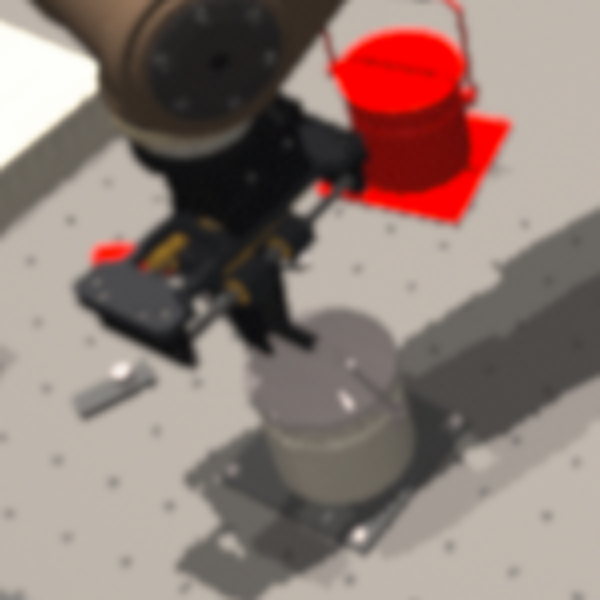

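The sleeve is gripped: the opening is 13 mm, the radius 99 mm and the angle about -0.36. Next I'll compute the arc, tilting the tool partway with the clasp.

```bash
cat > arc.py <<'E'
from h import *
import sys
xc=np.array([np.cos(.095),-np.sin(.095),0]); C=np.array([557,-210.3,90]); z=np.array([0,0,1.])
yc=np.cross(z,xc)
R0=Ro.from_euler("xyz",[np.pi,0,np.pi/2-.092]); Rad=99.
def target(a):
    phi=np.clip((a+.36)/1.56*.8,0,.8)
    r=Ro.from_rotvec(-phi*yc)*R0
    lat=-1.0
    g=C+Rad*(-np.sin(a)*xc+np.cos(a)*z)+lat*yc
    return g-r.apply([0,0,171]),r
def meas():
    p,r=pose(); g=p+r.apply([0,0,171])-C
    return np.hypot(g@xc,g[2]),np.arctan2(-(g@xc),g[2]),g@yc
if __name__=="__main__":
    print(meas(),env.state()["ft_force"])
    for a in np.linspace(float(sys.argv[1]),float(sys.argv[2]),8):
        d,v=rel(*target(a)); print(round(a,2),d,v)
E
python3 arc.py -.28 .28
```

```text
(np.float64(98.98316678372868), np.float64(-0.3609577188518838), np.float64(-1.1317194552734136)) [ 0.11638522 -0.26577141  3.25826028]
-0.28 [  0.1 -14.3  -2.4] [-0.37  0.01  0.01]
-0.2 [  0.1 -29.   -3.9] [-0.77  0.    0.01]
-0.12 [  0.2 -43.8  -4.5] [-1.16  0.    0.01]
-0.04 [  0.2 -58.6  -4.1] [-1.55  0.    0.01]
0.04 [  0.3 -73.4  -2.9] [-1.94  0.    0.01]
0.12 [  0.3 -88.1  -0.7] [-2.33 -0.    0.01]
0.2 [   0.4 -102.7    2.4] [-2.72 -0.    0.01]
0.28 [   0.5 -117.1    6.4] [-3.12 -0.    0.01]
```

Emit:
{"name": "play_rows", "arguments": {"fingers": 0, "increments": [{"dx":0,"dy":-14.3,"dz":-2.4,"rx":-0.4,"ry":0,"rz":0},{"dx":0,"dy":-29,"dz":-3.9,"rx":-0.75,"ry":0,"rz":0},{"dx":0,"dy":-44,"dz":-4.5,"rx":-1.15,"ry":0,"rz":0},{"dx":0,"dy":-58.5,"dz":-4.1,"rx":-1.55,"ry":0,"rz":0},{"dx":0,"dy":-73.5,"dz":-2.9,"rx":-1.95,"ry":0,"rz":0}]}}

```text
t: 3.63
eef_pos: [517.7, -207.7, 356.0]
tcp_rot: [2.933, 0.001, 1.479]
ft_force: [4.6, 1.6, -9.3]
opening: 0.12
```

```bash
python3 arc.py .1 .66
```

```text
(np.float64(98.74533289460747), np.float64(0.041383781150597716), np.float64(-1.1099549723184579)) [ 4.64710847  1.63028898 -9.26941407]
0.1 [  0.2 -10.5  -1. ] [-0.27 -0.    0.  ]
0.18 [  0.2 -25.4  -1.2] [-0.66 -0.    0.  ]
0.26 [  0.3 -40.3  -0.5] [-1.05 -0.    0.  ]
0.34 [  0.3 -55.1   1.2] [-1.44 -0.    0.  ]
0.42 [  0.4 -69.8   3.7] [-1.83 -0.01  0.  ]
0.5 [  0.4 -84.3   7.2] [-2.22 -0.01  0.  ]
0.58 [  0.5 -98.6  11.5] [-2.62 -0.01  0.  ]
0.66 [   0.5 -112.6   16.7] [-3.01 -0.01  0.  ]
```

Emit:
{"name": "play_rows", "arguments": {"fingers": 0, "increments": [{"dx":0,"dy":-10.5,"dz":0,"rx":-0.3,"ry":0,"rz":0},{"dx":0,"dy":-25.5,"dz":0,"rx":-0.65,"ry":0,"rz":0},{"dx":0,"dy":-40,"dz":0.6,"rx":-1.05,"ry":0,"rz":0},{"dx":0,"dy":-55,"dz":2.2,"rx":-1.45,"ry":0,"rz":0},{"dx":0,"dy":-70,"dz":4.7,"rx":-1.85,"ry":0,"rz":0}]}}

```text
t: 4.05
eef_pos: [450.4, -201.3, 337.7]
tcp_rot: [2.735, 0.002, 1.479]
ft_force: [10.7, 9.2, -2.2]
opening: 0.119
```

```bash
python3 arc.py .48 1.04
```

```text
(np.float64(98.78258423060257), np.float64(0.4093048441740294), np.float64(-1.3518455954218687)) [10.74681964  9.1870254  -2.1898453 ]
0.48 [  0.2 -11.1   0.1] [-0.23  0.01  0.  ]
0.56 [  0.3 -26.    1.3] [-0.62  0.01  0.01]
0.64 [  0.3 -40.8   3.4] [-1.01  0.01  0.01]
0.72 [  0.4 -55.3   6.5] [-1.41  0.01  0.01]
0.8 [  0.4 -69.7  10.4] [-1.8   0.    0.01]
0.88 [  0.5 -83.7  15.1] [-2.19  0.    0.01]
0.96 [  0.5 -97.4  20.8] [-2.58  0.    0.01]
1.04 [   0.6 -110.7   27.2] [-2.97  0.    0.01]
```

Emit:
{"name": "play_rows", "arguments": {"fingers": 0, "increments": [{"dx":0.5,"dy":-11,"dz":0,"rx":-0.25,"ry":0,"rz":0},{"dx":1,"dy":-26,"dz":1.3,"rx":-0.6,"ry":0,"rz":0},{"dx":1.5,"dy":-41,"dz":3.4,"rx":-1,"ry":0,"rz":0},{"dx":1.5,"dy":-55.5,"dz":6.5,"rx":-1.4,"ry":0,"rz":0},{"dx":2,"dy":-69.5,"dz":10.4,"rx":-1.8,"ry":0,"rz":0}]}}

```text
t: 4.47
eef_pos: [402.7, -196.5, 309.8]
tcp_rot: [2.58, 0.0, 1.48]
ft_force: [-3.4, -14.9, 11.3]
opening: 0.118
```

```bash
python3 arc.py .85 1.2
```

```text
(np.float64(98.53962989682258), np.float64(0.7040899750472028), np.float64(-0.5872963882705635)) [ -3.42761989 -14.91713917  11.34233123]
0.85 [ -0.  -24.2   2.9] [-0.56 -0.02  0.01]
0.9 [  0.  -33.2   4.8] [-0.8  -0.02  0.01]
0.95 [  0.  -42.2   6.9] [-1.05 -0.02  0.01]
1.0 [  0.1 -51.1   9.5] [-1.29 -0.02  0.01]
1.05 [  0.1 -59.9  12.3] [-1.54 -0.02  0.01]
1.1 [  0.1 -68.5  15.5] [-1.78 -0.02  0.  ]
1.15 [  0.1 -77.   19. ] [-2.03 -0.02  0.  ]
1.2 [  0.2 -85.3  22.8] [-2.27 -0.02  0.  ]
```

Emit:
{"name": "play_rows", "arguments": {"fingers": 0, "increments": [{"dx":-0.7,"dy":-12,"dz":1,"rx":-0.3,"ry":0,"rz":0},{"dx":-0.7,"dy":-24,"dz":3,"rx":-0.55,"ry":0,"rz":0},{"dx":-0.7,"dy":-33,"dz":5,"rx":-0.8,"ry":0,"rz":0},{"dx":-0.7,"dy":-42,"dz":7,"rx":-1.05,"ry":0,"rz":0},{"dx":-0.7,"dy":-51,"dz":9.5,"rx":-1.3,"ry":0,"rz":0},{"dx":-0.7,"dy":-51,"dz":9.5,"rx":-1.3,"ry":0,"rz":0}]}}

```text
t: 4.97
eef_pos: [364.2, -193.5, 273.8]
tcp_rot: [2.442, -0.0, 1.48]
ft_force: [1.7, 4.1, -2.3]
opening: 0.118
```

```bash
python3 arc.py 1.02 1.2
```

```text
(np.float64(98.81439446604634), np.float64(1.0049405215300153), np.float64(-0.9814182536681759)) [ 1.74420043  4.14765179 -2.32464816]
1.02 [ 0.5 -2.8  0.3] [-0.08 -0.03  0.  ]
1.05 [ 0.6 -7.5  1.2] [-0.2  -0.03  0.  ]
1.07 [  0.6 -12.1   2.1] [-0.33 -0.03  0.  ]
1.1 [  0.6 -16.7   3.2] [-0.45 -0.03  0.  ]
1.12 [  0.6 -21.3   4.3] [-0.58 -0.03  0.  ]
1.15 [  0.6 -25.9   5.5] [-0.71 -0.03  0.  ]
1.17 [  0.6 -30.4   6.8] [-0.83 -0.03  0.  ]
1.2 [  0.6 -34.9   8.2] [-0.96 -0.03  0.  ]
```

Emit:
{"name": "play_rows", "arguments": {"fingers": 0, "increments": [{"dx":0.3,"dy":-7.5,"dz":1.2,"rx":-0.2,"ry":0,"rz":0},{"dx":0.3,"dy":-16.5,"dz":3.2,"rx":-0.45,"ry":0,"rz":0},{"dx":0.3,"dy":-26,"dz":5.5,"rx":-0.7,"ry":0,"rz":0},{"dx":0.3,"dy":-33,"dz":7.5,"rx":-0.9,"ry":0,"rz":0},{"dx":0.3,"dy":-33,"dz":7.5,"rx":-0.9,"ry":0,"rz":0}]}}

```text
t: 5.38
eef_pos: [352.0, -200.9, 266.9]
tcp_rot: [2.363, -0.02, 1.491]
ft_force: [19.9, 12.4, -13.2]
opening: 0.117
```

```bash
python3 arc.py 1.2 1.22
```

```text
(np.float64(101.32056769170462), np.float64(0.9947529537301233), np.float64(-5.754426951769141)) [ 19.92560149  12.44508391 -13.15270746]
1.2 [  8.8 -22.5   8.8] [-0.21 -0.24 -0.06]
1.2 [  8.8 -22.7   9. ] [-0.21 -0.24 -0.06]
1.21 [  8.8 -23.    9.1] [-0.21 -0.24 -0.06]
1.21 [  8.8 -23.2   9.2] [-0.21 -0.24 -0.06]
1.21 [  8.8 -23.5   9.3] [-0.21 -0.24 -0.06]
1.21 [  8.8 -23.8   9.4] [-0.21 -0.24 -0.06]
1.22 [  8.8 -24.    9.5] [-0.21 -0.24 -0.06]
1.22 [  8.8 -24.3   9.7] [-0.21 -0.24 -0.06]
```

Run:
```python
from h import *
s=env.state();print(s["joints"],s["tau"],s["moment"])
S=cam("scene");T=cam("top")
a=cv2.resize(S["image"][100:280,150:350,::-1],None,fx=4,fy=3.3,interpolation=cv2.INTER_CUBIC)
cv2.imwrite("pics/sz3.png",a[:,:800][:600])
cv2.imwrite("pics/t3.png",cv2.resize(T["image"][110:310,320:520,::-1],None,fx=3,fy=3,interpolation=cv2.INTER_CUBIC))
```

```text
[-0.77750806  0.44314307  2.35720145  2.08292814  0.5592839  -2.68434138] [-10.74753016 -46.00782037  -8.11537743   1.70408238  -0.44293013
   0.14599916] [ 1.52864708 -0.84234113  1.64121597]
```

View pics/sz3.png

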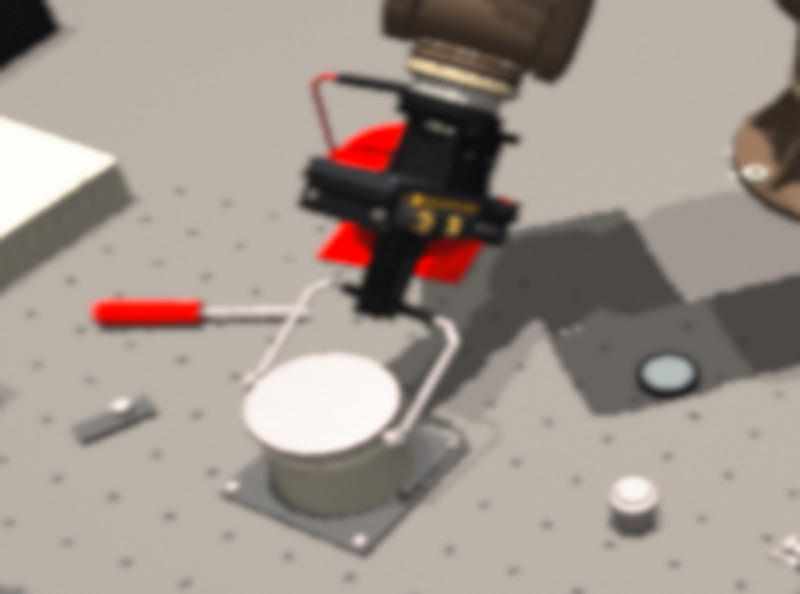

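View pics/t3.png

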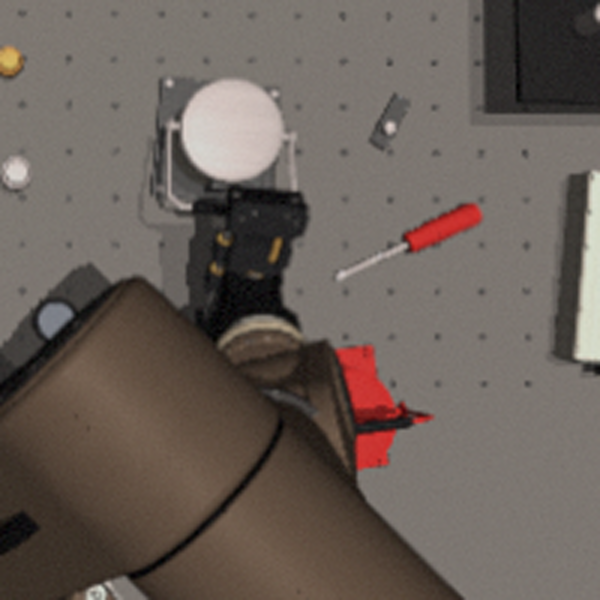

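At the last step j6 reached its range end (-2.684) near the wrist singularity, so the arm stalled. The clasp is at about 0.99, just past centre. I'll open the jaws a little so that the clasp stays caged, and see which way it is drawn.

Emit:
{"name": "play_rows", "arguments": {"fingers": 0.3, "increments": [{"dx":0,"dy":0,"dz":0,"rx":0,"ry":0,"rz":0},{"dx":0,"dy":0,"dz":0,"rx":0,"ry":0,"rz":0},{"dx":0,"dy":0,"dz":0,"rx":0,"ry":0,"rz":0},{"dx":0,"dy":0,"dz":0,"rx":0,"ry":0,"rz":0}]}}

```text
t: 5.82
eef_pos: [351.9, -200.8, 267.1]
tcp_rot: [2.364, -0.02, 1.491]
ft_force: [-0.5, 0.1, -1.6]
opening: 0.29
```

```bash
python3 - <<'E'
from h import *
s=env.state();print(s["joints"],s["ft_force"],s["opening"])
S=cam("scene")
a=cv2.resize(S["image"][160:260,200:300,::-1],None,fx=6,fy=6,interpolation=cv2.INTER_CUBIC)
cv2.imwrite("pics/sz4.png",a)
E
python3 arc.py 1.19 1.2 | head -2
```

```text
[-0.77710912  0.44254592  2.35711026  2.08344936  0.55748257 -2.68425012] [-0.53523746  0.09280029 -1.61794097] 0.2903115469042641
(np.float64(101.46192515578373), np.float64(0.9952414897652456), np.float64(-5.859387014711569)) [ 0.07359158  0.18421059 -2.15456188]
1.19 [  8.8 -20.8   8.6] [-0.17 -0.23 -0.06]
```

View pics/sz4.png

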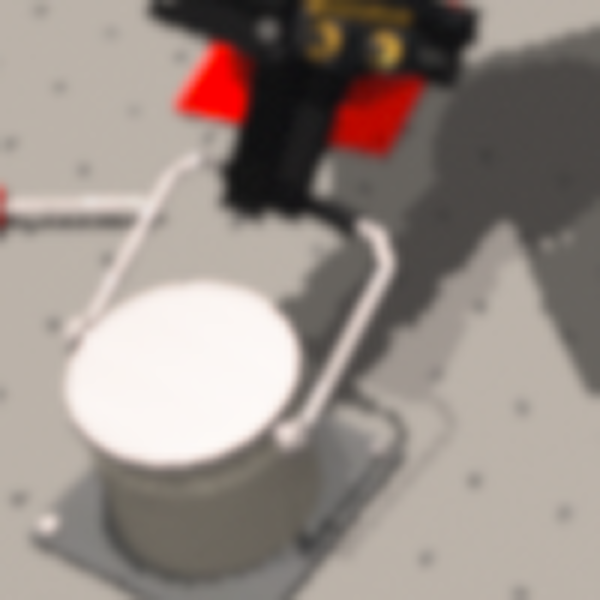

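```bash
cat > ang.py <<'E'
from arc import *
def legangle(S,uv,lat=62):
    o,d=ray(S,uv); t=((C+lat*yc-o)@yc)/(d@yc); g=o+t*d-C
    return "r",round(np.hypot(g@xc,g[2]),1),"ang",round(np.arctan2(-(g@xc),g[2]),3)
E
python3 - <<'E'
from ang import *
S=cam("scene")
u=lambda x,y:((x+.5)/6-.5+200,(y+.5)/6-.5+160)
for p in((290,432),(345,345),(372,295),(388,262)): print(legangle(S,u(*p)))
print(legangle(S,(263,202),62), [proj(S,C+62*yc+80*(-np.sin(a)*xc+np.cos(a)*z)) for a in(.95,1.05,1.15)])
E
```

```text
('r', np.float64(6.3), 'ang', np.float64(-0.686))
('r', np.float64(45.0), 'ang', np.float64(1.146))
('r', np.float64(71.1), 'ang', np.float64(1.14))
('r', np.float64(87.8), 'ang', np.float64(1.119))
('r', np.float64(88.8), 'ang', np.float64(1.005)) [array([[260.94046694, 204.63456642]]), array([[262.15773948, 205.20385156]]), array([[263.22869302, 206.02405207]])]
```

By the leg rays the clasp is now at about 1.1 and resting on the lower finger, so it is past centre. I'll open wide so it can reach its stop.

Emit:
{"name": "play_rows", "arguments": {"fingers": 0.9, "increments": [{"dx":0,"dy":0,"dz":0,"rx":0,"ry":0,"rz":0},{"dx":0,"dy":0,"dz":0,"rx":0,"ry":0,"rz":0},{"dx":0,"dy":0,"dz":0,"rx":0,"ry":0,"rz":0},{"dx":0,"dy":0,"dz":0,"rx":0,"ry":0,"rz":0},{"dx":0,"dy":0,"dz":0,"rx":0,"ry":0,"rz":0},{"dx":0,"dy":0,"dz":0,"rx":0,"ry":0,"rz":0}]}}

```text
t: 6.42
eef_pos: [352.0, -200.9, 267.1]
tcp_rot: [2.363, -0.019, 1.491]
ft_force: [-0.7, 0.1, -0.2]
opening: 0.666
```

Run:
```python
from h import *
s=env.state();print(s["joints"],s["ft_force"],s["opening"])
S=cam("scene")
a=cv2.resize(S["image"][160:260,200:300,::-1],None,fx=6,fy=6,interpolation=cv2.INTER_CUBIC)
cv2.imwrite("pics/sz5.png",a)
```

```text
[-0.77718867  0.44242521  2.35694797  2.0835642   0.55786891 -2.68428352] [-0.65798946  0.14429247 -0.16701292] 0.6658584951819941
```

View pics/sz5.png

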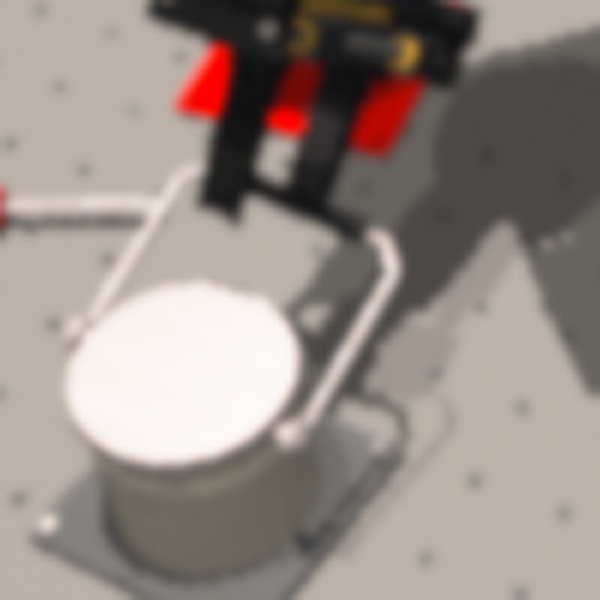

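The clasp moved further to the front; its corner is now at (393,265). The fingers straddle the sleeve. I'll finish opening, then back off along the tool axis.

Emit:
{"name": "play_rows", "arguments": {"fingers": 0.95, "increments": [{"dx":0,"dy":0,"dz":0,"rx":0,"ry":0,"rz":0},{"dx":0,"dy":0,"dz":0,"rx":0,"ry":0,"rz":0},{"dx":0,"dy":0,"dz":0,"rx":0,"ry":0,"rz":0},{"dx":0,"dy":0,"dz":0,"rx":0,"ry":0,"rz":0},{"dx":0,"dy":0,"dz":0,"rx":0,"ry":0,"rz":0},{"dx":0,"dy":0,"dz":0,"rx":0,"ry":0,"rz":0}]}}

```text
t: 6.97
eef_pos: [352.0, -200.9, 267.1]
tcp_rot: [2.363, -0.019, 1.491]
ft_force: [0.5, 0.5, -0.6]
opening: 0.953
```

Run:
```python
from h import *
s=env.state();print(s["joints"],s["ft_force"],s["opening"])
S=cam("scene");T=cam("top")
a=cv2.resize(S["image"][160:260,200:300,::-1],None,fx=6,fy=6,interpolation=cv2.INTER_CUBIC)
b=cv2.resize(T["image"][120:220,360:460,::-1],None,fx=6,fy=6,interpolation=cv2.INTER_CUBIC)
cv2.imwrite("pics/sz6.png",a); cv2.imwrite("pics/t6.png",b)
```

```text
[-0.77717496  0.44246363  2.35695495  2.08355211  0.5578581  -2.68430179] [ 0.53534072  0.50890901 -0.57316891] 0.9525480089985415
```

View pics/sz6.png

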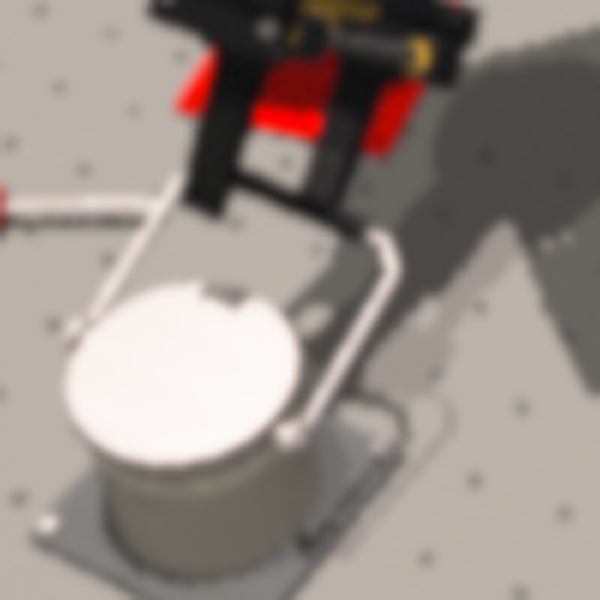

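View pics/t6.png

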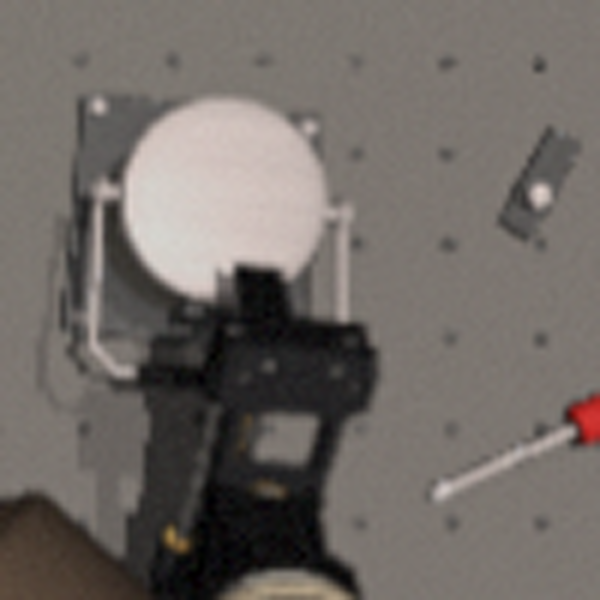

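The clasp has settled, the same in two successive views, and no force is left. I'll back off carefully in small steps.

Emit:
{"name": "play_rows", "arguments": {"fingers": 0.95, "increments": [{"dx":0,"dy":0,"dz":-8,"rx":0,"ry":0,"rz":0},{"dx":0,"dy":0,"dz":-16,"rx":0,"ry":0,"rz":0},{"dx":0,"dy":0,"dz":-24,"rx":0,"ry":0,"rz":0.3},{"dx":0,"dy":0,"dz":-32,"rx":0,"ry":0,"rz":0.6}]}}

```text
t: 7.4
eef_pos: [329.3, -199.5, 290.1]
tcp_rot: [2.366, -0.065, 1.445]
ft_force: [0.3, -0.7, -0.8]
opening: 0.952
```

Run:
```python
from h import *
s=env.state();print(s["joints"],s["eef_pos"],s["tcp_rot"],s["ft_force"],s["opening"])
```

```text
[-0.82228797  0.36725048  2.38011988  1.95367355  0.54985714 -2.51708913] [ 329.3132974  -199.47957444  290.10717805] [ 2.36557373 -0.06464925  1.44500532] [ 0.2523646  -0.6887509  -0.79989955] 0.9517069885573325
```

Good: j6 is unwinding. I'll continue back a little, then up.

Emit:
{"name": "play_rows", "arguments": {"fingers": 0.95, "increments": [{"dx":0,"dy":0,"dz":-10,"rx":0,"ry":0,"rz":0.2},{"dx":0,"dy":0,"dz":-20,"rx":0,"ry":0,"rz":0.4},{"dx":0,"dy":10,"dz":-30,"rx":0,"ry":0,"rz":0.5},{"dx":0,"dy":20,"dz":-40,"rx":0,"ry":0,"rz":0.5},{"dx":0,"dy":35,"dz":-55,"rx":0,"ry":0,"rz":0.5},{"dx":0,"dy":50,"dz":-70,"rx":0,"ry":0,"rz":0.5},{"dx":0,"dy":65,"dz":-85,"rx":0,"ry":0,"rz":0.5}]}}

```text
t: 7.98
eef_pos: [315.2, -204.6, 397.1]
tcp_rot: [2.369, -0.101, 1.407]
ft_force: [0.2, -0.0, 0.6]
opening: 0.945
```

Run:
```python
from h import *
s=env.state();print(s["joints"],s["eef_pos"],s["tcp_rot"],s["ft_force"],s["opening"])
S=cam("scene");T=cam("top")
b=cv2.resize(T["image"][120:220,360:460,::-1],None,fx=6,fy=6,interpolation=cv2.INTER_CUBIC)
a=cv2.resize(S["image"][160:260,200:300,::-1],None,fx=6,fy=6,interpolation=cv2.INTER_CUBIC)
cv2.imwrite("pics/s7.png",S["image"][:,:,::-1]); cv2.imwrite("pics/t7.png",b);cv2.imwrite("pics/sz7.png",a)
```

```text
[-0.86505783  0.11018634  2.25946928  1.28477145  0.55456646 -1.73069535] [ 315.16239211 -204.55526239  397.08886338] [ 2.3694931  -0.10096289  1.4068033 ] [ 0.24330782 -0.02321307  0.61485748] 0.9447240467196256
```

View pics/s7.png

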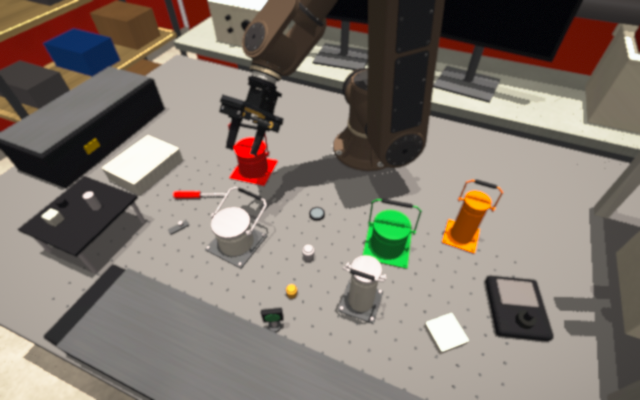

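View pics/t7.png

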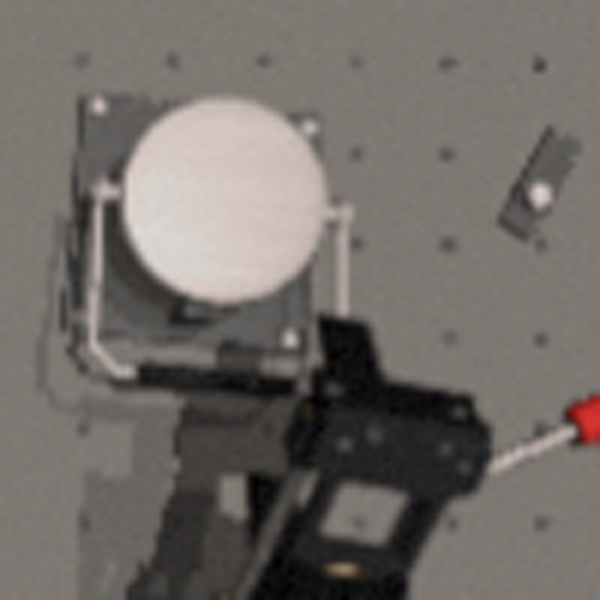

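View pics/sz7.png

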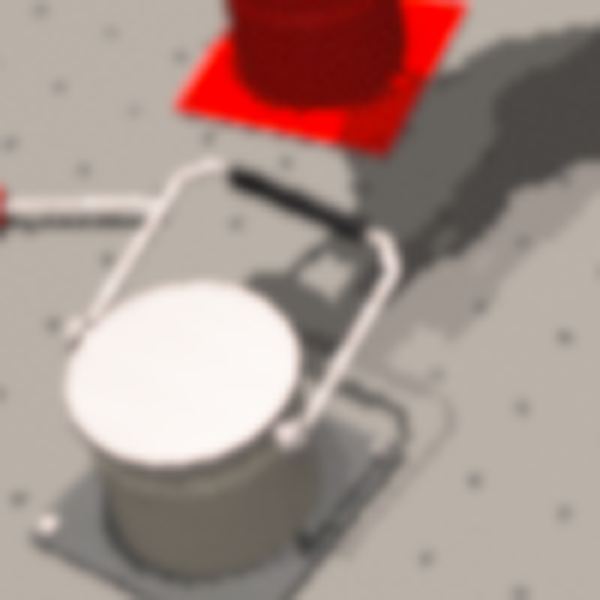

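The clasp lies to the front and the gripper is clear of it. The +y end of the sleeve is at (135,376) in the zoomed top view and (362,232) in the zoomed scene view. I'll check its angle.

Run:
```python
from ang import *
S=cam("scene");T=cam("top")
us=lambda x,y:((x+.5)/6-.5+200,(y+.5)/6-.5+160)
ut=lambda x,y:((x+.5)/6-.5+360,(y+.5)/6-.5+120)
P,e=tri(T,ut(135,376),S,us(362,232)); g=P-C
print(P,e,"r",np.hypot(g@xc,g[2]),"ang",np.arctan2(-(g@xc),g[2]),"lat",g@yc)
mid=us(297,204); print("mid",legangle(S,mid,0))
for a in (1.1,1.2): print(a,proj(S,C+100*(-np.sin(a)*xc+np.cos(a)*z)),mid)
for p in((345,350),(375,297)): print(legangle(S,us(*p)))
s=env.state();print(s["t"],np.abs(s["qvel"]).max())
# tall
a=cv2.resize(S["image"][245:325,325:405,::-1],None,fx=6,fy=6,interpolation=cv2.INTER_CUBIC);cv2.imwrite("pics/tall.png",a)
```

```text
[ 468.09172815 -162.22693019  122.94973107] 4.5766160131498195 r 98.72808650513194 ang 1.230525690962987 lat 39.422716245426315
mid ('r', np.float64(97.5), 'ang', np.float64(1.225))
1.1 [[247.89084955 191.19694047]] (249.08333333333334, 193.58333333333334)
1.2 [[249.23638561 192.47190089]] (249.08333333333334, 193.58333333333334)
('r', np.float64(43.3), 'ang', np.float64(1.202))
('r', np.float64(71.4), 'ang', np.float64(1.19))
8.1833 0.026849452745786588
```

View pics/tall.png

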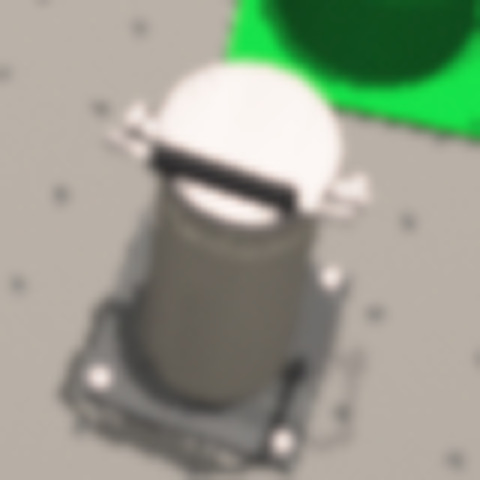

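All the wide-clasp readings are about 1.2 rad. The tall clasp still leans back, unmoved (sleeve at about (225,180) in the zoom). The arm is clear, so I'm handing in.

```bash
python3 -c "
from cell import env
print(env.job_done()); s=env.state(); print(s['t'],s['ft_force'])"
```

```text
the job is handed in; nothing more can be done
None
the job is handed in; nothing more can be done
```

The wide canister's clasp is closed and at its front stop, and the tall canister's clasp is still open. I gripped the wide clasp's sleeve and swung it over the lid until it was past centre. I then opened the jaws so it snapped to its stop, and backed the arm off.

- **Last checks:** three camera measurements put the wide clasp at 1.19–1.23 rad (the stop is at 1.2). The two rays used for one of them missed each other by 4.6 mm. The tall clasp looked unmoved and leaning back, judged by eye. The external force was near 0 N, the gripper was clear in both views, and about 8.2 s had been used.
- **What went wrong:** near 1.0 rad, joint 6 reached its range end close to a wrist singularity. The arm stalled there and shifted about 5 mm sideways. It read -2.684 against a limit of -2.69, so it did not pass the limit in any reading I took. Forces in my readings stayed below 30 N. I let the clasp's own over-centre pull finish the last part instead of pushing it home.

The hand-in gave no verdict, and the state could not be read afterwards.

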